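# Bin the marked refills and open the safety-capped cleaner jug

### The job

The big cleaner jug is about to be topped up from the small refill bottles on the tray: first put the two rejects, marked with red tops and red bands, into the grey bin and leave the green-marked bottles standing where they are. Then open the jug: push its orange safety cap down against the spring, twist it anticlockwise while it is down until it is free, and lift it straight up. Finish still holding the cap in the gripper, level and still, 5 to 12 cm clear above the jug's mouth, with the other kitchen things left alone.

Things in the scene. Friction and masses are not known exactly. Their poses are not given: they have to be found in the camera images.
- reject1_mid (a point): a reject: hard white plastic refill bottle, 38 mm diameter, 80 mm tall (straight wall up to 58 mm, then a shoulder and a 27 mm screw top); 80 g; RED top and RED band round the body. Point: its centre, 40 mm above its underside; z along the bottle's axis. It starts standing on the tray.
- reject2_mid (a point): the other reject, the same bottle with a RED top and RED band. Point: its centre, 40 mm above its underside.
- good1_mid (a point): a good refill: the same bottle with a GREEN top and band, to be left standing. Point: its centre, 40 mm up.
- good2_mid (a point): the other good refill (GREEN top and band), to be left standing. Point: its centre, 40 mm up. All four stand in a row on the tray, about 90 mm apart, in any order.
- tray: fixed aluminium tray, a flat plate 100 x 380 mm, 4 mm thick (x across, y along the row of bottles). Origin: centre of its underside.
- bin: fixed grey open plastic bin, outside 180 (x) x 220 (y) x 70 mm high (z), walls 4 mm and floor about 4 mm thick. Origin: centre of its underside. There is room for the two rejects side by side along its y; standing or lying is fine.
- jug: fixed (clamped down) round white cleaner jug, body 140 mm diameter and 105 mm high, sloping up to the neck at 133 mm; the neck is 33 mm wide and its mouth is 168 mm up. Origin: centre of its underside, z up. Its x axis is the direction of the cap's grip bar while the cap is locked. Two steel clamp feet at its foot, 40 mm wide, reach 95 mm from the axis along its y.
- jug_mouth (a point): centre of the jug's mouth, 168 mm up, on its axis. To free the cap: push it down 8 mm or more (it bottoms at 10 mm; 3 N to start, 10 N at the bottom), turn it anticlockwise seen from above by 55 to 125 degrees while down (clockwise is blocked; past 50 degrees it need not be held down), then lift straight up: its skirt clears the mouth after 20 mm.
- cap: orange round safety cap, 58 mm diameter, 33 mm tall, about 80 g, with a black upright grip bar on top. Origin: centre of the skirt's lower rim, which is 150 mm above the surface while locked (18 mm below the mouth). z up, x along the grip bar. Loose part held by two lugs in notches of the neck, pushed up by a spring in the mouth. See jug_mouth for how it comes off.
- cap_grip (a point): centre of the cap's black grip bar: 50 mm long (x), 16 mm thick (y), 30 mm tall; 198 mm above the surface while locked, with the cap's flat top 15 mm below this point and the bar's upper edge 15 mm above it. Axes as the cap's.
- press: aluminium tortilla press, round plates 170 mm diameter, about 85 mm high with a lever; leave alone. Origin: centre of its underside.
- salt_pig: white ceramic salt pig, 112 mm diameter, 133 mm high; leave alone. Origin: centre of its underside.
- tub1: lowest of three stacked food containers with snap lids, each 158 x 118 x 58 mm; leave alone. Origin: centre of its underside.
- tub2: middle container of the stack; leave alone.
- tub3: top container of the stack; leave alone.
- spatula: hard silicone spatula, blue blade and wooden handle, lying along its x, 260 mm long and 52 mm wide; leave alone. Origin: about its middle, on the underside.
Not all that is in view belongs to the job. Leave any turquoise look-alike of the part that bears reject1_mid alone. Leave any black look-alike of the jug alone.

How it is judged:
By the outcome, as a careful person would: the job done as asked, in the order asked, and still so for the second after the job is handed in, while the arm keeps its last pose, push and grip.
It also fails if it takes over 69 s, if anything falls off the work surface, if the arm or the gripper's body presses on something with over 40 N, if the wrist force passes 120 N, or if a joint passes its speed limit or range.

### The arm

A 6-joint arm with a two-finger parallel gripper is mounted at the origin on the work surface. World frame = base frame: x ahead of the robot, y to its left, z up, the work surface at z = 0. Lengths are in m, angles in rad, forces in N, time in s.
With the tool pointing down it reaches from about 0.225 to 0.875 m from the base axis. Payload 3.4 kg.
Tool frame: the origin (TCP) lies on the centre line of the jaws, within the pads' length; the fingertips stand 17 mm ahead of it and the grasp point (between the pads) lies 2 mm behind it (manip.finger_overhang is the distance from the TCP to the fingertips, in m); y points along the fingers, x is the direction in which the jaws open and shut, and the axes are right-handed (so a half turn about y gives the same grasp; the last joint's range is limited). The gripper opens to 85 mm and grips with 20 to 120 N. Pads are 22 mm wide; open, the fingers measure 114 mm over their backs; the gripper's body (76 mm by 85 mm) begins 54 mm behind the grasp point. The pads swing forward as they close: fully open they stand 13 mm farther back than shut.
Start: joints at [-1.441, 0.276, 1.505, -0, 1.361, -0.121], TCP at [0.143, -0.557, 0.248] pointing down, gripper open.
Joint ranges: [-2.89, 2.89], [-0.75, 2.08], [0.22, 2.7], [-1.18, 4.32], [0.11, 2.71], [-2.7, 2.7]. Speed limits (rad/s): [2.57, 2.57, 3.14, 3.14, 3.14, 3.14].

### API

Orientations are given as a unit quaternion [w, x, y, z].
In Python, from rig import manip gives the robot as it stands.
- The arm moves only by the tool arm_command, never from a script. Its argument "commands" is a list of rows, each a list of 3 entries, a list of its own where there are three numbers: the finger opening in cm, from 0 to 8.54, then the shift along the world's x, y, z in cm, then the turn about the world's z in rad. A call has 1 to 12 rows; each row shifts and turns the commanded pose from where the row before left it; what a row does not reach is not made up. A row lasts 1/10 s, in which the tool goes at most 50 mm and 8.59 degrees, less where a joint would pass 70% of its speed; a pose out of reach is approached as far as the arm can. A call with a gripper value outside its range is refused whole. The fingers move at their own pace and stop on an object; "grip_force" is the grip in N (left out, the last holds). Time passes only in rows, so rows that do not move let the fingers close. It gives the time, the measured TCP pose, the force and the opening at its end, in the units of the state.
- manip.get_state(): the state, without advancing time (a new reading comes with each control period).
- manip.get_image(name): name is "scene" or "top" or "wrist"; returns a dict with "pixels" (400x640x3 uint8, red, green, blue), "range_z" (400x640 float32, m along the optical axis (not along the pixel's ray), 0 where there is no reading), "intrinsics" (3x3 intrinsics, pixels), "R" (3x3) and "t" (3): a world point X has camera coordinates R X + t. Camera axes: x right, y down, z forward; pixel columns grow to the right and rows downward; lengths in m; the calibration is good to about 2 mm. A picture is of the moment at which its call begins.
- manip.sign_off(): hands the job in, once; it reports no verdict.
The state is a dict: "clock": time; "qpos": joint angles; "qd": joint speeds; "effort": joint torques, N m; "position": TCP position; "ee_rot": TCP orientation; "contact_force": force on the tool from outside, world axes, zero at the start; "moment": the same for the moment, N m; "width": finger opening in m.
Only numpy, scipy, OpenCV 4.12 (cv2) and the standard library are available. Lean on these libraries where they do the work, as an engineer would, in place of code of your own. Each camera call takes 0.05 s, during which the arm holds its last target.

## Working session

There is one attempt and no reset: what is moved stays moved. The work goes in short steps, Python scripts to look and compute and a tool call to move; the robot and the scene stay as the last step left them, time stands still between calls to the robot, and variables do not carry over. Pictures are saved under pics/ and viewed, and the job is handed in when it is done.

Besides the shell and the picture viewer there is one more tool, called after ">>>" as a command line: name --argument value ..., lists and objects as JSON in quotes. arm_command: Moves the arm, as the interface text tells. Its arguments: {"type":"object","properties":{"commands":{"type":"array"},"grip_force":{"type":"number"}},"required":["commands"]}

```bash
mkdir -p pics; ls; cat > h.py <<'E'
import numpy as np,cv2
from rig import manip
def shot(n,f):
    im=manip.get_image(n); cv2.imwrite('pics/'+f+'.png',im['pixels'][:,:,::-1]); np.savez('pics/'+f+'.npz',**im); return im
def load(f): return dict(np.load('pics/'+f+'.npz'))
def world(im,u,v,z=None):
    K=im['intrinsics'];z=im['range_z'][v,u] if z is None else z
    c=np.linalg.inv(K)@[u,v,1]*z
    return im['R'].T@(c-im['t'])
def cloud(im):
    v,u=np.mgrid[:400,:640];K=im['intrinsics'];z=im['range_z']
    c=np.stack([u,v,np.ones_like(u)],-1)@np.linalg.inv(K).T*z[...,None]
    return (c-im['t'])@im['R']
E
python3 - <<'E'
from h import *
shot('scene','s0');shot('top','t0')
print(manip.get_state(), manip.finger_overhang)
E
```

```text
pics
{'clock': 0.1, 'qpos': array([-1.44098150e+00,  2.76545641e-01,  1.50602467e+00, -9.25198763e-06,
        1.36069852e+00, -1.21003430e-01]), 'qd': array([ 9.88711693e-04, -9.54014888e-04, -2.83639558e-03,  4.16232459e-04,
       -1.76974395e-03, -4.02005519e-05]), 'effort': array([ 1.26112041e-03, -4.17700303e+01, -2.46406031e+01, -1.68323336e-04,
        5.81171174e-03, -1.29277828e-05]), 'position': array([ 0.14264426, -0.55656144,  0.24751104]), 'ee_rot': array([ 0.55902877, -0.55819892,  0.4339554 , -0.43310913]), 'contact_force': array([ 0.03306855, -0.52842432, -0.19693482]), 'moment': array([ 0.00593007, -0.04253789,  0.04330559]), 'width': 0.08551117364992353} 0.017
```

View pics/s0.png

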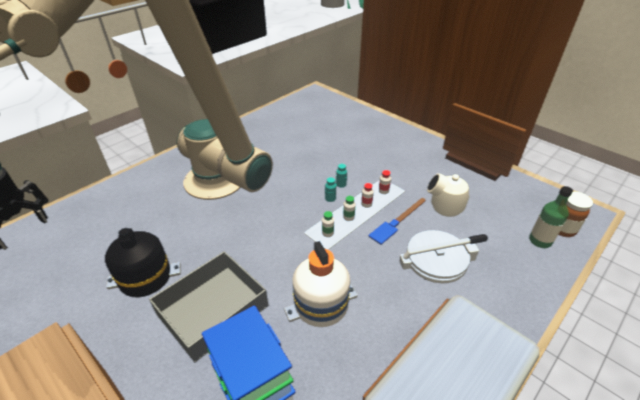

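View pics/t0.png

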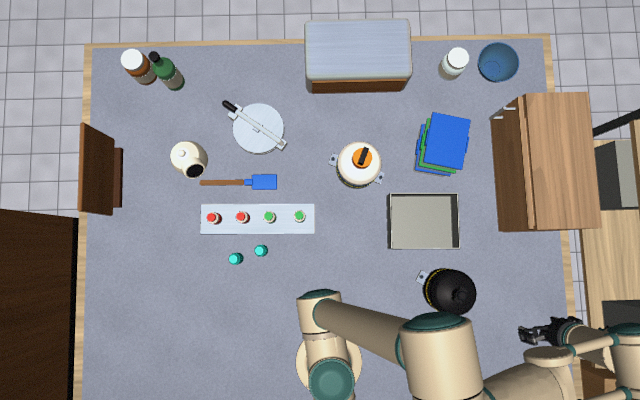

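Scene: red-topped rejects in top view at (212,217) and (242,216). Things they could be confused with are the greens at (270,216) and (299,215), and the turquoise look-alikes at (235,258) and (261,251). The white jug with orange cap is at (361,158), and its black look-alike is at (450,292). The bin is at (424,221). Next I'll measure positions and check with a close crop.

```bash
python3 - <<'E'
from h import *
im=load('t0');P=cloud(im)
c=im['pixels'][140:270,185:395,::-1]; 
cv2.imwrite('pics/c0.png',cv2.resize(c,None,fx=3.8,fy=3.8,interpolation=cv2.INTER_CUBIC))
px=im['pixels'].astype(int)
for n,(u,v) in dict(r1=(212,217),r2=(242,216),g1=(270,216),g2=(299,215),q1=(235,258),q2=(261,251),tubtop=(447,140),bin=(424,221),pig=(188,155)).items(): print(n,world(im,u,v).round(4))
z=P[...,2]
def box(name,m):
    q=P[m]; print(name,len(q),q.min(0).round(3),q.max(0).round(3),q.mean(0).round(4))
u0=[200,230,258,287]
for a in u0:
    m=np.zeros(z.shape,bool);m[200:235,a:a+26]=1
    for lo in (.075,.03): box('bottle%g'%lo,m&(z>lo)&(z<.1))
m=np.zeros(z.shape,bool);m[185:255,380:468]=1;box('bin',m&(z>.062)&(z<.08))
m=np.zeros(z.shape,bool);m[130:195,325:395]=1
for lo,hi in((.205,.23),(.175,.19),(.1,.15),(.01,.1)):
    box('jug',m&(z>lo)&(z<hi))
b=m&(z>.204)&(z<.23);q=P[b][:,:2].astype(np.float32);print(cv2.minAreaRect(q))
o=m&(z>.172)&(z<.19);q=P[o][:,:2].astype(np.float32);print(cv2.minEnclosingCircle(q))
o=m&(z>.09)&(z<.14);q=P[o][:,:2].astype(np.float32);print(cv2.minEnclosingCircle(q))
E
```

```text
r1 [0.4701 0.3516 0.0834]
r2 [0.4707 0.2581 0.0805]
g1 [0.4678 0.1696 0.0843]
g2 [0.468  0.0783 0.0882]
q1 [0.3402 0.2809 0.0828]
q2 [0.3594 0.1997 0.0832]
tubtop [ 0.6747 -0.3751  0.1714]
bin [ 0.4417 -0.3367  0.0051]
pig [0.6632 0.4176 0.1151]
bottle0.075 61 [0.457 0.343 0.075] [0.483 0.368 0.089] [0.4701 0.3559 0.0836]
bottle0.03 133 [0.451 0.338 0.031] [0.488 0.372 0.089] [0.4686 0.3513 0.0698]
bottle0.075 60 [0.458 0.251 0.077] [0.483 0.277 0.089] [0.4698 0.2633 0.0838]
bottle0.03 129 [0.451 0.245 0.031] [0.488 0.28  0.089] [0.4686 0.2601 0.0705]
bottle0.075 60 [0.455 0.164 0.076] [0.481 0.189 0.091] [0.4682 0.1765 0.0841]
bottle0.03 121 [0.45  0.157 0.032] [0.486 0.194 0.091] [0.4667 0.174  0.073 ]
bottle0.075 58 [0.456 0.069 0.076] [0.481 0.091 0.091] [0.4679 0.08   0.0848]
bottle0.03 118 [0.449 0.063 0.031] [0.486 0.099 0.091] [0.4661 0.0792 0.073 ]
bin 376 [ 0.349 -0.432  0.062] [ 0.533 -0.208  0.079] [ 0.4463 -0.3279  0.0693]
jug 97 [ 0.603 -0.13   0.207] [ 0.65  -0.099  0.222] [ 0.626  -0.1146  0.2131]
jug 216 [ 0.597 -0.142  0.175] [ 0.656 -0.086  0.19 ] [ 0.6246 -0.1136  0.1826]
jug 1163 [ 0.558 -0.184  0.1  ] [ 0.696 -0.046  0.148] [ 0.6183 -0.1101  0.1214]
jug 328 [ 0.528 -0.241  0.01 ] [ 0.734 -0.009  0.1  ] [ 0.5951 -0.1015  0.0416]
((0.6263943910598755, -0.11484342813491821), (0.015852278098464012, 0.04945489391684532), 68.11681365966797)
((0.6267126202583313, -0.11476042121648788), 0.029778290539979935)
((0.6263520121574402, -0.11500398069620132), 0.06991883367300034)
```

View pics/c0.png

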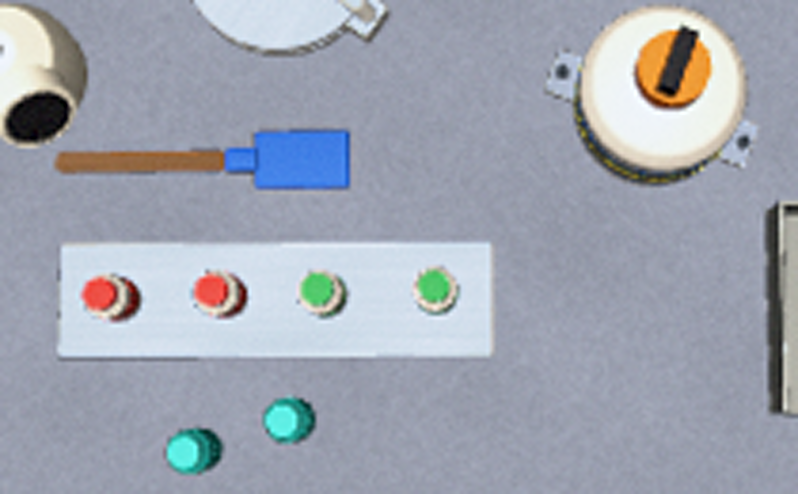

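The crop confirms the two left bottles are red at (0.470, 0.3555) and (0.470, 0.263), with green ones to their right. The orange-capped white jug is at (0.6265, -0.115), bar along about -22°. I'll swing over to the first reject.

>>> arm_command --commands '[[8.5, [0, 0, 3], 0], [8.5, [1.4, 3.8, 1], 0.11], [8.5, [1.4, 3.8, 0], 0.11], [8.5, [1.4, 3.8, 0], 0.11], [8.5, [1.4, 3.8, 0], 0.11], [8.5, [1.4, 3.8, 0], 0.11], [8.5, [1.4, 3.8, 0], 0.11], [8.5, [1.4, 3.8, 0], 0.11], [8.5, [1.4, 3.8, 0], 0.11], [8.5, [1.4, 3.8, 0], 0.11], [8.5, [1.4, 3.8, 0], 0.11], [8.5, [1.4, 3.8, 0], 0.11]]' --grip_force 40

```text
clock: 1.3
position: [0.2966, -0.1374, 0.2882]
ee_rot: [0.706, -0.706, 0.037, -0.038]
contact_force: [1.3, -0.1, -0.7]
width: 0.0852
```

>>> arm_command --commands '[[8.5, [1.4, 3.8, 0], 0.11], [8.5, [1.4, 3.8, 0], 0], [8.5, [1.4, 3.8, -1], 0], [8.5, [1.4, 3.8, -1], 0], [8.5, [1.4, 3.8, -1], 0], [8.5, [1.4, 3.8, -1], 0], [8.5, [1.4, 3.8, -1], 0], [8.5, [1.4, 3.8, -1], 0], [8.5, [1.4, 3.8, -1], 0], [8.5, [1.4, 3.8, -1], 0], [8.5, [1.4, 3.8, -1], 0], [8.5, [1, 3.8, -1], 0]]'

```text
clock: 2.5
position: [0.4611, 0.3186, 0.1874]
ee_rot: [-0.707, 0.707, 0.0, -0.0]
contact_force: [0.2, -0.3, -0.2]
width: 0.085
```

>>> arm_command --commands '[[8.5, [0.5, 1.8, -1.2], 0], [8.5, [0.4, 1.9, -1.5], 0], [8.5, [0, 0, 0], 0], [8.5, [0, 0, 0], 0]]'

```text
clock: 2.9
position: [0.4691, 0.3536, 0.1606]
ee_rot: [-0.707, 0.708, -0.0, -0.001]
contact_force: [-0.1, -0.8, -0.3]
width: 0.0851
```

```bash
python3 - <<'E'
from h import *
im=shot('wrist','w1');s=manip.get_state();print(s['position'],s['contact_force'])
P=cloud(im);m=(P[...,2]>.07)&(P[...,2]<.092)
px=im['pixels'].astype(int); m&=(px[...,0]>120)&(px[...,1]<90)
n,l,st,c=cv2.connectedComponentsWithStats(m.astype(np.uint8))
for i in range(1,n):
  if st[i,4]>40:
    q=P[l==i];print(st[i],q.min(0),q.max(0),(q.min(0)+q.max(0))/2)
E
```

```text
[0.46939297 0.35331345 0.16133181] [-0.34340421  0.320869    0.51135505]
[ 305  190   41   40 1300] [0.45827784 0.34581114 0.08030014] [0.48329842 0.37164106 0.08533577] [0.47078813 0.3587261  0.08281796]
[307 321  37  32 936] [0.45849307 0.25234442 0.07895406] [0.48376776 0.27917054 0.08514382] [0.47113041 0.26575748 0.08204894]
```

View pics/w1.png

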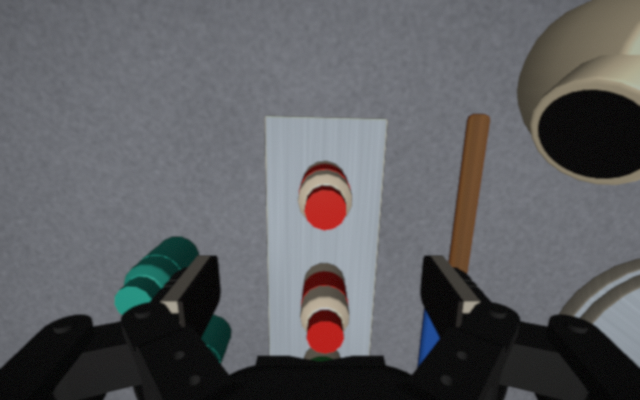

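The wrist view shows the first reject's red top at (325,208) and the second's at (325,333), both between open fingers in x. Bottle 1 comes out at about (0.4705, 0.357). Descending and gripping.

>>> arm_command --commands '[[8.5, [0.1, 0.3, 0], 0], [8.5, [0, 0, -2.5], 0], [8.5, [0, 0, -2.5], 0], [8.5, [0, 0, -2.5], 0], [8.5, [0, 0, -2.5], 0], [8.5, [0, 0, -1.8], 0], [8.5, [0, 0, 0], 0], [2.5, [0, 0, 0], 0], [2.5, [0, 0, 0], 0], [2.5, [0, 0, 0], 0], [2.5, [0, 0, 0], 0], [2.5, [0, 0, 0], 0]]' --grip_force 40

```text
clock: 4.15
position: [0.4716, 0.3574, 0.0448]
ee_rot: [0.708, -0.707, -0.001, -0.001]
contact_force: [0.4, 0.3, 6.2]
width: 0.0369
```

>>> arm_command --commands '[[2.5, [0, 0, 0], 0], [2.5, [0, 0, 0], 0], [2.5, [0, 0, 1], 0], [2.5, [0, 0, 2], 0], [2.5, [0, 0, 2], 0], [2.5, [0, 0, 2.5], 0], [2.5, [0, 0, 2.5], 0], [2.5, [0, 0, 2.5], 0], [2.5, [0, 0, 2], 0]]'

```text
clock: 5.05
position: [0.4707, 0.3571, 0.1904]
ee_rot: [0.707, -0.707, -0.0, -0.0]
contact_force: [-0.0, 0.4, -0.8]
width: 0.037
```

```bash
python3 - <<'E'
from h import *
im=shot('scene','s1');s=manip.get_state();print(s['position'],s['width'],s['contact_force'])
im=load('t0');P=cloud(im)
m=np.zeros(P.shape[:2],bool);m[262:318,420:480]=1
q=P[m&(P[...,2]>.08)&(P[...,2]<.24)];print(q.min(0),q.max(0))
E
```

```text
[0.47230061 0.35805632 0.19362737] 0.036672385488205214 [1.21313672 0.67768068 1.34320431]
[ 0.14858357 -0.4535256   0.0808854 ] [ 0.28581211 -0.31440499  0.18676771]
```

View pics/s1.png

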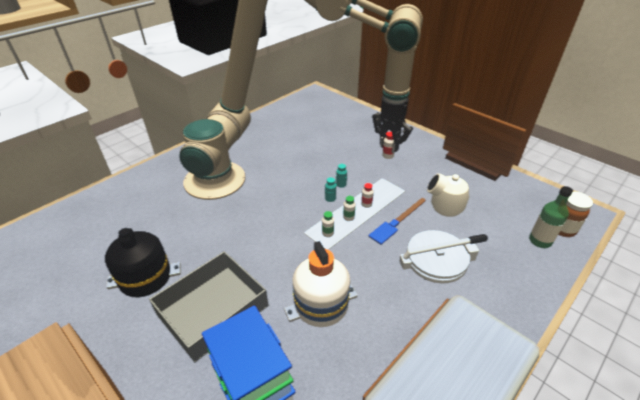

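Held (width 37 mm; scene shows the red bottle in the fingers at (389,145)). Carrying to the bin.

>>> arm_command --commands '[[2.5, [0, -1, 0], 0], [2.5, [0, -2, 0], 0], [2.5, [0, -3, 0], 0], [2.5, [-0.2, -3.3, 0], 0], [2.5, [-0.2, -3.3, 0], 0], [2.5, [-0.2, -3.3, 0], 0], [2.5, [-0.2, -3.3, 0], 0], [2.5, [-0.2, -3.3, 0], 0], [2.5, [-0.2, -3.3, 0], 0], [2.5, [-0.2, -3.3, 0], 0], [2.5, [-0.2, -3.3, 0], 0], [2.5, [-0.2, -3.3, 0], 0]]'

```text
clock: 6.3
position: [0.4507, -0.0016, 0.1868]
ee_rot: [0.707, -0.707, 0.001, 0.001]
contact_force: [0.4, -0.6, -0.5]
width: 0.0369
```

>>> arm_command --commands '[[2.5, [-0.2, -3.3, 0], 0], [2.5, [-0.2, -3.3, 0], 0], [2.5, [-0.2, -3.3, 0], 0], [2.5, [-0.2, -3.3, 0], 0], [2.5, [-0.2, -3.3, 0], 0], [2.5, [-0.2, -3.3, 0], 0], [2.5, [0, -3.3, 0], 0], [2.5, [0, -3.3, 0], 0], [2.5, [0, -3.3, 0], 0], [2.5, [0, -3.3, 0], 0], [2.5, [0, -2, 0], 0], [2.5, [0, -1, 0], 0]]'

```text
clock: 7.5
position: [0.4397, -0.3612, 0.187]
ee_rot: [0.708, -0.707, 0.001, -0.0]
contact_force: [-0.4, 0.6, 0.0]
width: 0.0373
```

>>> arm_command --commands '[[2.5, [0, -0.6, -1], 0], [2.5, [0, 0, -2.5], 0], [2.5, [0, 0, -2.5], 0], [2.5, [0, 0, -2.5], 0], [2.5, [0, 0, -2.5], 0], [2.5, [0, 0, -1.5], 0], [2.5, [0, 0, -1], 0], [2.5, [0, 0, 0], 0], [2.5, [0, 0, 0], 0]]'

```text
clock: 8.4
position: [0.441, -0.3657, 0.0536]
ee_rot: [-0.707, 0.707, 0.0, -0.0]
contact_force: [-0.2, -0.8, -0.6]
width: 0.0368
```

```bash
python3 - <<'E'
from h import *
im=shot('scene','s2');s=manip.get_state();print(s['position'],s['width'],s['contact_force'])
E
```

```text
[ 0.44122083 -0.36610163  0.05402318] 0.03667992148171688 [ 0.09625107  0.38146166 -0.62997163]
```

View pics/s2.png

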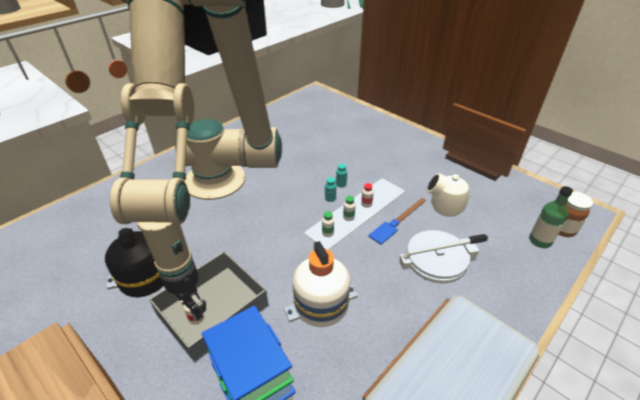

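The bottle is over the bin floor at about (192,312). Lowering the last bit and releasing.

>>> arm_command --commands '[[2.5, [0, 0, -0.5], 0], [2.5, [0, 0, -0.3], 0], [2.5, [0, 0, 0], 0], [6.5, [0, 0, 0], 0], [6.5, [0, 0, 0], 0], [6.5, [0, 0, 0], 0], [6.5, [0, 0, 0], 0], [6.5, [0, 0, 2], 0], [6.5, [0, 0, 3], 0], [6.5, [0, 0, 4], 0], [6.5, [0, 0, 4], 0], [6.5, [0, 2, 1], 0]]'

```text
clock: 9.65
position: [0.4431, -0.3498, 0.1903]
ee_rot: [-0.704, 0.71, 0.002, 0.003]
contact_force: [1.1, -0.4, -0.8]
width: 0.065
```

>>> arm_command --commands '[[8.5, [0, 4, 0], 0], [8.5, [0.2, 4.5, 0], 0], [8.5, [0.2, 4.5, 0], 0], [8.5, [0.2, 4.5, 0], 0], [8.5, [0.2, 4.5, 0], 0], [8.5, [0.2, 4.5, 0], 0], [8.5, [0.2, 4.5, 0], 0], [8.5, [0.2, 4.5, 0], 0], [8.5, [0.2, 4.5, 0], 0], [8.5, [0.2, 4.5, 0], 0], [8.5, [0.2, 4.5, 0], 0], [8.5, [0.2, 4.5, 0], 0]]'

```text
clock: 10.85
position: [0.4614, 0.191, 0.1849]
ee_rot: [-0.707, 0.707, -0.0, -0.0]
contact_force: [1.4, -0.1, 0.1]
width: 0.0851
```

>>> arm_command --commands '[[8.5, [0.2, 4, 0], 0], [8.5, [0.2, 3, 0], 0], [8.5, [0.2, 2, 0], 0], [8.5, [0, 0, 0], 0]]'

```text
clock: 11.25
position: [0.4678, 0.2815, 0.1845]
ee_rot: [0.707, -0.707, -0.001, 0.002]
contact_force: [0.7, -1.2, 0.2]
width: 0.085
```

```bash
python3 - <<'E'
from h import *
im=shot('top','t2');s=manip.get_state();print(s['position'],s['width'],s['contact_force'])
E
```

```text
[0.46764348 0.27975579 0.18454399] 0.08495478455899963 [-0.50047799 -0.7520352  -0.5238963 ]
```

View pics/t2.png

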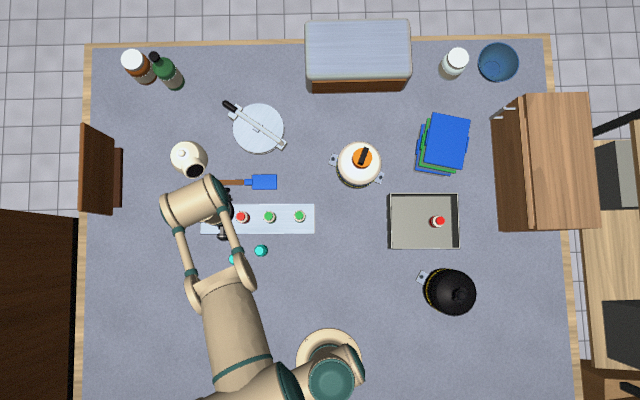

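The first reject is standing in the bin at (438,222), and the greens are untouched. Now the second reject at (0.4705, 0.2645).

>>> arm_command --commands '[[8.5, [0.3, -1.5, 0], 0], [8.5, [0, 0, -2], 0], [8.5, [0, 0, -2.5], 0], [8.5, [0, 0, -2.5], 0], [8.5, [0, 0, -2.5], 0], [8.5, [0, 0, -2.5], 0], [8.5, [0, 0, -1.9], 0], [8.5, [0, 0, 0], 0], [2.5, [0, 0, 0], 0], [2.5, [0, 0, 0], 0], [2.5, [0, 0, 0], 0], [2.5, [0, 0, 0], 0]]'

```text
clock: 12.5
position: [0.4725, 0.2641, 0.0477]
ee_rot: [0.707, -0.707, -0.001, -0.001]
contact_force: [-0.7, -0.5, 5.3]
width: 0.0371
```

>>> arm_command --commands '[[2.5, [0, 0, 0], 0], [2.5, [0, 0, 0], 0], [2.5, [0, 0, 0], 0], [2.5, [0, 0, 1], 0], [2.5, [0, 0, 2], 0], [2.5, [0, 0, 2.5], 0], [2.5, [0, 0, 2.5], 0], [2.5, [0, 0, 2.5], 0], [2.5, [0, 0, 2.5], 0], [2.5, [0, 0, 1], 0]]'

```text
clock: 13.5
position: [0.4727, 0.2646, 0.1893]
ee_rot: [0.708, -0.706, -0.002, -0.001]
contact_force: [0.6, 0.1, -0.2]
width: 0.0367
```

>>> arm_command --commands '[[2.5, [0, -1, 0], 0], [2.5, [0, -2, 0], 0], [2.5, [0, -3, 0], 0], [2.5, [-0.3, -3.3, 0], 0], [2.5, [-0.3, -3.3, 0], 0], [2.5, [-0.3, -3.3, 0], 0], [2.5, [-0.3, -3.3, 0], 0], [2.5, [-0.3, -3.3, 0], 0], [2.5, [-0.3, -3.3, 0], 0], [2.5, [-0.3, -3.3, 0], 0], [2.5, [-0.3, -3.3, 0], 0], [2.5, [-0.3, -3.3, 0], 0]]'

```text
clock: 14.7
position: [0.4428, -0.0944, 0.1848]
ee_rot: [0.707, -0.707, 0.001, 0.001]
contact_force: [-0.4, 0.6, -1.2]
width: 0.0367
```

>>> arm_command --commands '[[2.5, [-0.2, -3.3, 0], 0], [2.5, [-0.2, -3.3, 0], 0], [2.5, [-0.2, -3.3, 0], 0], [2.5, [0, -3.3, 0], 0], [2.5, [0, -3, 0], 0], [2.5, [0, -2, 0], 0], [2.5, [0, -0.5, 0], 0], [2.5, [0, 0, 0], 0]]'

```text
clock: 15.5
position: [0.4376, -0.2799, 0.185]
ee_rot: [0.708, -0.706, 0.001, 0.0]
contact_force: [0.0, 0.5, -0.7]
width: 0.0371
```

>>> arm_command --commands '[[2.5, [0.2, 0.8, -1], 0], [2.5, [0, 0, -2.5], 0], [2.5, [0, 0, -2.5], 0], [2.5, [0, 0, -2.5], 0], [2.5, [0, 0, -2.5], 0], [2.5, [0, 0, -1.5], 0], [2.5, [0, 0, -0.8], 0], [2.5, [0, 0, -0.2], 0], [2.5, [0, 0, 0], 0], [2.5, [0, 0, 0], 0]]'

```text
clock: 16.5
position: [0.4413, -0.2721, 0.0521]
ee_rot: [-0.707, 0.707, 0.001, 0.0]
contact_force: [0.2, -0.3, -0.6]
width: 0.0367
```

>>> arm_command --commands '[[2.5, [0, 0, -0.3], 0], [2.5, [0, 0, -0.1], 0], [2.5, [0, 0, 0], 0], [6.5, [0, 0, 0], 0], [6.5, [0, 0, 0], 0], [6.5, [0, 0, 0], 0], [6.5, [0, 0, 0], 0], [6.5, [0, 0, 2], 0], [6.5, [0, 0, 3], 0], [6.5, [0, 0, 4.5], 0], [6.5, [0, 0, 4.5], 0], [6.5, [0, 0, 4.5], 0]]'

```text
clock: 17.7
position: [0.4404, -0.2718, 0.234]
ee_rot: [0.707, -0.707, 0.0, 0.0]
contact_force: [1.7, 0.1, 0.2]
width: 0.0647
```

>>> arm_command --commands '[[6.5, [0, 0, 4.5], -0.14], [6.5, [0, 0, 4.5], -0.14], [6.5, [0, 0, 0], -0.14], [6.5, [0, 0, 0], -0.14], [6.5, [0, 0, 0], -0.14], [6.5, [0, 0, 0], -0.14], [6.5, [0, 0, 0], -0.14]]'

```text
clock: 18.4
position: [0.4405, -0.2719, 0.3222]
ee_rot: [0.623, -0.623, 0.335, -0.334]
contact_force: [-0.4, -0.5, 0.2]
width: 0.0652
```

```bash
python3 - <<'E'
from h import *
im=shot('top','t3');s=manip.get_state();print(s['position'],s['width'],s['contact_force'],s['qpos'])
E
```

```text
[ 0.44055319 -0.27191422  0.32217384] 0.06514256522133204 [-0.43882064  0.06409727 -0.45606393] [-6.87403508e-01  1.54978700e-01  1.48479353e+00 -4.65676312e-05
  1.50209506e+00  3.01868617e-01]
```

View pics/t3.png

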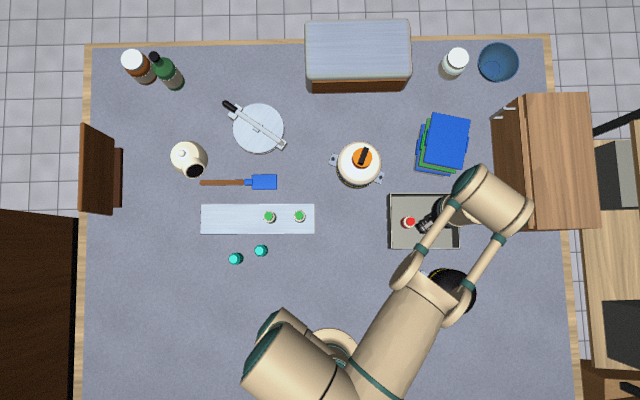

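The second reject stands in the bin at (409,222); the first is hidden by the gripper for now, and both greens are in place. Moving over the jug, jaws across the bar (yaw about -1.95).

>>> arm_command --commands '[[6.5, [2.3, 2, 0], -0.13], [6.5, [2.3, 2, 0], -0.13], [6.5, [2.3, 2, 0], -0.13], [6.5, [2.3, 2, 0], -0.13], [6.5, [2.3, 2, 0], -0.13], [6.5, [2.3, 2, 0], -0.13], [6.5, [2.3, 2, 0], -0.13], [6.5, [2.5, 1.7, 0], -0.06], [6.5, [0, 0, 0], 0], [6.5, [0, 0, 0], 0]]'

```text
clock: 19.45
position: [0.6266, -0.1148, 0.3216]
ee_rot: [0.397, -0.398, 0.585, -0.584]
contact_force: [-0.6, -0.1, 0.1]
width: 0.0652
```

```bash
python3 - <<'E'
from h import *
im=shot('wrist','w3');s=manip.get_state();print(s['position'],s['qpos'],s['contact_force'])
print('jawyaw',s['qpos'][0]-s['qpos'][5])
P=cloud(im);m=(P[...,2]>.2)&(P[...,2]<.225)&(np.hypot(P[...,0]-.6265,P[...,1]+.115)<.05)
print(m.sum());q=P[m][:,:2].astype(np.float32);print(cv2.minAreaRect(q),np.median(P[m][:,2]))
im=shot('scene','s3')
im=shot('top','t4')
E
```

```text
[ 0.62614479 -0.11526429  0.32191067] [-2.90806670e-01  3.43817116e-01  1.22659094e+00 -8.43855762e-04
  1.57256819e+00  1.65731429e+00] [-0.08870739  1.04511198 -0.10260093]
jawyaw -1.9481209595994124
1485
((0.6283557415008545, -0.11454778909683228), (0.015385719016194344, 0.04963044822216034), 68.13202667236328) 0.2121385467098219
```

View pics/w3.png

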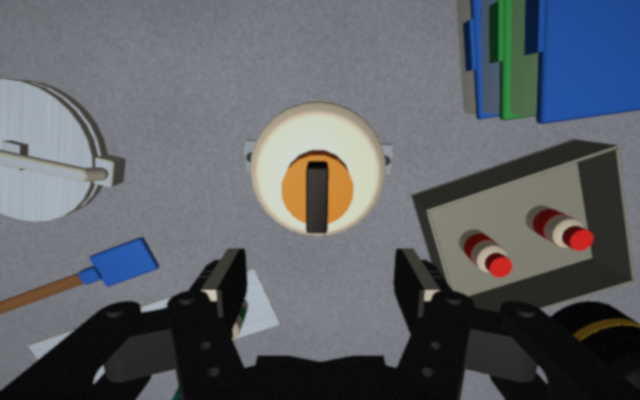

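View pics/s3.png

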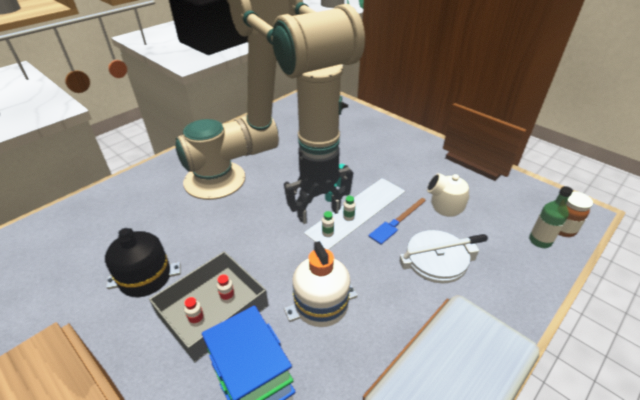

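View pics/t4.png

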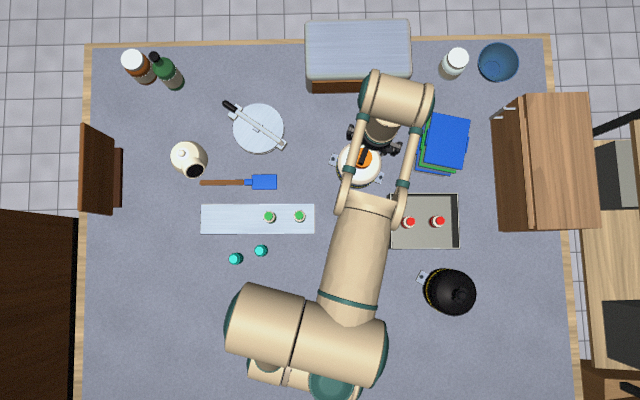

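Both rejects are standing in the bin (scene (193,310) and (225,287)). The wrist view shows the bar centred at (317,197) with jaws aligned: measured bar centre (0.627, -0.1147), angle -21.9°. Going down onto the bar.

>>> arm_command --commands '[[6.5, [0.05, 0, -2.5], 0], [6.5, [0, 0, -2.5], 0], [6.5, [0, 0, -2.5], 0], [6.5, [0, 0, -2], 0], [6.5, [0, 0, -1.2], 0], [6.5, [0, 0, -0.8], 0], [6.5, [0, 0, -0.3], 0], [6.5, [0, 0, 0], 0], [6.5, [0, 0, 0], 0]]' --grip_force 80

```text
clock: 20.5
position: [0.6277, -0.1153, 0.2054]
ee_rot: [-0.397, 0.396, -0.585, 0.586]
contact_force: [1.0, 0.8, 1.0]
width: 0.0649
```

>>> arm_command --commands '[[0.5, [0, 0, 0], 0], [0.5, [0, 0, 0], 0], [0.5, [0, 0, 0], 0], [0.5, [0, 0, 0], 0], [0.5, [0, 0, 0], 0], [0.5, [0, 0, 0], 0], [0.5, [0, 0, 0], 0], [0.5, [0, 0, 0], 0]]'

```text
clock: 21.3
position: [0.6274, -0.1149, 0.2046]
ee_rot: [-0.397, 0.397, -0.585, 0.585]
contact_force: [0.4, 2.2, 2.0]
width: 0.0142
```

```bash
python3 - <<'E'
from h import *
s=manip.get_state();print(s)
im=shot('scene','s4')
cv2.imwrite('pics/c4.png',cv2.resize(im['pixels'][180:340,240:400,::-1],None,fx=3.6,fy=3.6))
E
```

```text
{'clock': 21.3, 'qpos': array([-2.90275304e-01,  3.94756543e-01,  1.43447919e+00,  3.08113688e-04,
        1.31184258e+00,  1.65963211e+00]), 'qd': array([-1.24991987e-03,  8.30824784e-05, -1.68805095e-04, -2.34771888e-03,
       -8.02600743e-04, -2.34145380e-03]), 'effort': array([-7.96705149e-01, -4.68658447e+01, -2.33456433e+01, -4.49845959e-01,
       -2.90831836e-02, -1.12899923e-02]), 'position': array([ 0.62739812, -0.11487362,  0.20455445]), 'ee_rot': array([-0.39700633,  0.39661317, -0.5851966 ,  0.58534512]), 'contact_force': array([0.39641483, 2.16773273, 2.04718244]), 'moment': array([ 0.2054213 , -0.01388034, -0.00202399]), 'width': 0.014228997623552139}
```

View pics/c4.png

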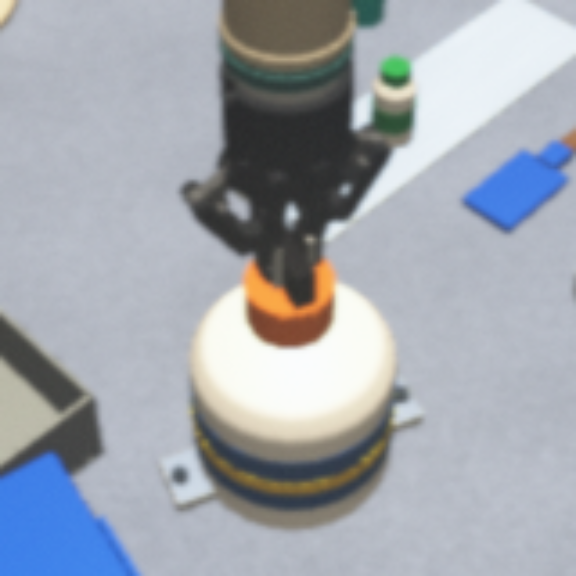

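The bar is gripped between the fingers (crop (290,280)). Pushing down in small steps.

>>> arm_command --commands '[[0.5, [0, 0, -0.2], 0], [0.5, [0, 0, -0.2], 0], [0.5, [0, 0, -0.2], 0], [0.5, [0, 0, -0.2], 0], [0.5, [0, 0, -0.1], 0], [0.5, [0, 0, 0], 0], [0.5, [0, 0, 0], 0]]'

```text
clock: 22.05
position: [0.6274, -0.1149, 0.1963]
ee_rot: [-0.397, 0.397, -0.585, 0.586]
contact_force: [-1.8, 2.1, 7.7]
width: 0.0144
```

>>> arm_command --commands '[[0.5, [0, 0, -0.15], 0], [0.5, [0, 0, 0], 0], [0.5, [0, 0, 0], 0]]'

```text
clock: 22.35
position: [0.6275, -0.1149, 0.1952]
ee_rot: [-0.397, 0.396, -0.585, 0.586]
contact_force: [-1.1, 1.4, 8.0]
width: 0.0148
```

>>> arm_command --commands '[[0.5, [0, 0, -0.05], 0.08], [0.5, [0, 0, 0], 0.08], [0.5, [0, 0, 0], 0.08], [0.5, [0, 0, 0], 0.08], [0.5, [0, 0, 0], 0.08]]'

```text
clock: 22.85
position: [0.6282, -0.1156, 0.1951]
ee_rot: [0.506, -0.505, 0.493, -0.495]
contact_force: [0.5, 1.2, 9.0]
width: 0.0141
```

```bash
python3 - <<'E'
from h import *
s=manip.get_state();print(s['position'],s['contact_force'],s['moment'],s['width'],s['qpos'][0]-s['qpos'][5])
im=shot('scene','s5')
cv2.imwrite('pics/c5.png',cv2.resize(im['pixels'][180:340,240:400,::-1],None,fx=3.6,fy=3.6))
E
```

```text
[ 0.62819922 -0.11559573  0.19512998] [0.4868952  1.20464056 8.99443864] [ 0.1896324   0.1045532  -0.05235567] 0.014057744843828717 -1.5470461035218532
```

View pics/c5.png

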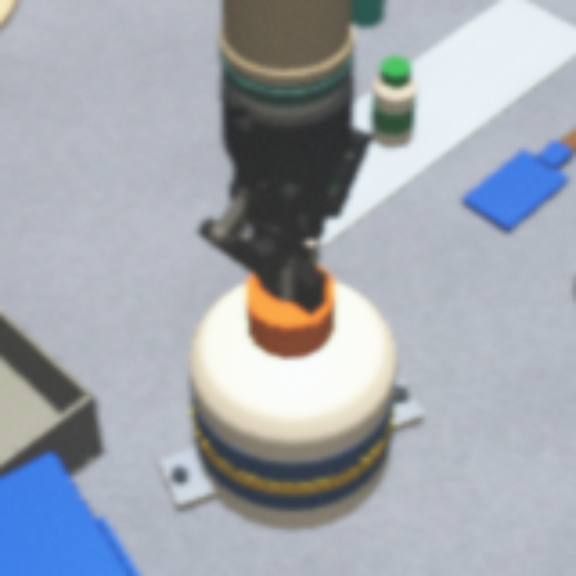

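The cap is down and the bar is turning with the jaws (23° so far). I'll continue to about 90°.

>>> arm_command --commands '[[0.5, [0, 0, 0], 0.1], [0.5, [0, 0, 0], 0.1], [0.5, [0, 0, 0], 0.1], [0.5, [0, 0, 0], 0.1], [0.5, [0, 0, 0], 0.1], [0.5, [0, 0, 0], 0.1], [0.5, [0, 0, 0], 0.1], [0.5, [0, 0, 0], 0.1], [0.5, [0, 0, 0], 0.1], [0.5, [0, 0, 0], 0.1], [0.5, [0, 0, 0], 0.1], [0.5, [0, 0, 0], 0]]'

```text
clock: 24.1
position: [0.6287, -0.1159, 0.1952]
ee_rot: [-0.689, 0.69, -0.155, 0.159]
contact_force: [1.0, 0.4, 8.7]
width: 0.0144
```

```bash
python3 - <<'E'
from h import *
s=manip.get_state();print(s['position'],s['contact_force'],s['moment'],s['width'],s['qpos'][0]-s['qpos'][5])
im=shot('scene','s6')
cv2.imwrite('pics/c6.png',cv2.resize(im['pixels'][180:340,240:400,::-1],None,fx=3.6,fy=3.6))
E
```

```text
[ 0.62868279 -0.11594658  0.19516218] [0.98934562 0.40085664 8.72421672] [ 0.04344285 -0.10619978  0.06390624] 0.014375093535633062 -0.4485865169216131
```

View pics/c6.png

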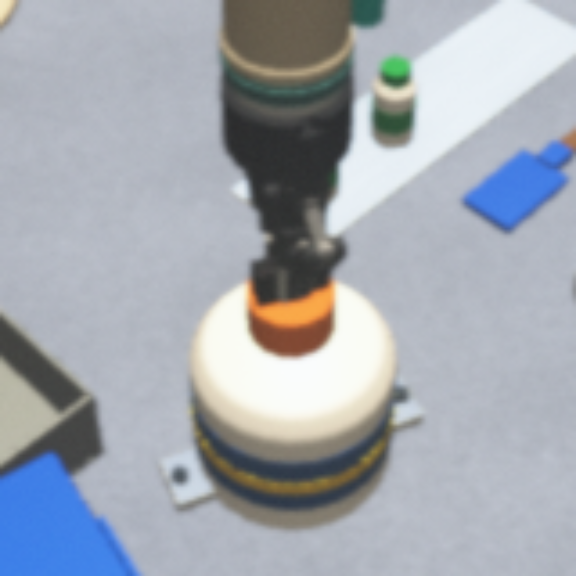

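Turned 86° with no binding. Lifting straight up, slowly at first.

>>> arm_command --commands '[[0.5, [0, 0, 0.3], 0], [0.5, [0, 0, 0.5], 0], [0.5, [0, 0, 0.5], 0], [0.5, [0, 0, 0.5], 0], [0.5, [0, 0, 0.5], 0], [0.5, [0, 0, 0.5], 0], [0.5, [0, 0, 0.5], 0]]'

```text
clock: 24.85
position: [0.6263, -0.115, 0.2262]
ee_rot: [-0.689, 0.689, -0.159, 0.157]
contact_force: [-1.0, -0.1, -0.9]
width: 0.0145
```

Free (only the cap's weight remains, about -0.9 N). Continuing up.

>>> arm_command --commands '[[0.5, [0, 0, 0.8], 0], [0.5, [0, 0, 1.2], 0], [0.5, [0, 0, 1.5], 0], [0.5, [0, 0, 1.5], 0], [0.5, [0, 0, 1.5], 0], [0.5, [0, 0, 1], 0], [0.5, [0, 0, 0.6], 0], [0.5, [0, 0, 0], 0], [0.5, [0, 0, 0], 0], [0.5, [0, 0, 0], 0], [0.5, [0, 0, 0], 0]]'

```text
clock: 25.95
position: [0.6269, -0.115, 0.3065]
ee_rot: [0.689, -0.689, 0.158, -0.157]
contact_force: [-0.8, -0.2, -1.2]
width: 0.0144
```

```bash
python3 - <<'E'
from h import *
s=manip.get_state();print(s['clock'],s['position'],s['contact_force'],s['ee_rot'],s['width'],abs(s['qd']).max())
im=shot('scene','s7');P=cloud(im);px=im['pixels'].astype(int)
m=(px[...,0]>140)&(px[...,1]<px[...,0]*.65)&(px[...,2]<90)&(np.hypot(P[...,0]-.627,P[...,1]+.115)<.06)&(P[...,2]>.2)
q=P[m];print(m.sum(),q.min(0),q.max(0))
t=shot('top','t7')
cv2.imwrite('pics/c7.png',cv2.resize(t['pixels'][130:270,190:480,::-1],None,fx=2.7,fy=2.7))
E
```

```text
25.95 [ 0.62692248 -0.11495431  0.30649782] [-0.75182678 -0.1967431  -1.15412628] [ 0.68930605 -0.68926446  0.15827589 -0.15722727] 0.014361157059674752 0.0047902199817582425
148 [ 0.61166906 -0.14467063  0.27452493] [ 0.65555709 -0.09128603  0.29491502]
```

View pics/s7.png

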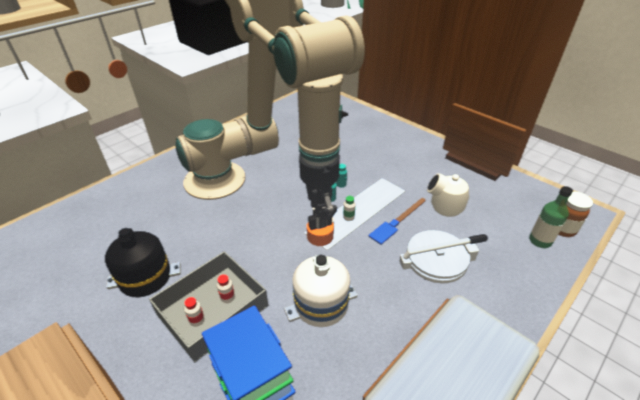

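View pics/c7.png

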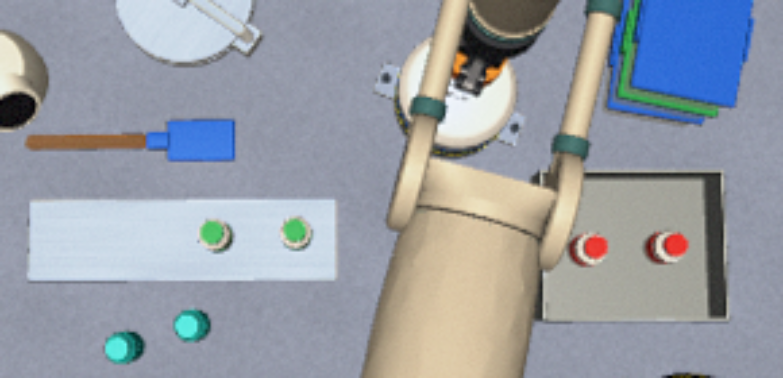

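```bash
python3 - <<'E'
from h import *
im=load('s7')
cv2.imwrite('pics/c8.png',cv2.resize(im['pixels'][170:300,260:390,::-1],None,fx=4.4,fy=4.4,interpolation=cv2.INTER_CUBIC))
P=cloud(im)
for v in range(222,244,3): print(v,P[v,316:326:4].round(3).tolist(),im['pixels'][v,320])
E
```

```text
222 [[0.633, -0.132, 0.311], [0.642, -0.13, 0.316], [0.646, -0.122, 0.312]] [54 53 54]
225 [[0.632, -0.132, 0.302], [0.641, -0.129, 0.305], [0.645, -0.122, 0.304]] [53 54 55]
228 [[0.626, -0.126, 0.284], [0.636, -0.124, 0.289], [0.638, -0.114, 0.284]] [162 102  67]
231 [[0.633, -0.133, 0.286], [0.638, -0.126, 0.284], [0.645, -0.122, 0.286]] [250 166  72]
234 [[0.638, -0.138, 0.284], [0.645, -0.133, 0.285], [0.65, -0.126, 0.284]] [247 157  70]
237 [[0.641, -0.141, 0.279], [0.646, -0.135, 0.278], [0.651, -0.128, 0.277]] [133  75  53]
240 [[0.639, -0.14, 0.268], [0.646, -0.135, 0.269], [0.651, -0.128, 0.267]] [129  74  53]
243 [[0.64, -0.14, 0.259], [0.646, -0.134, 0.259], [0.65, -0.127, 0.257]] [130  73  54]
```

View pics/c8.png

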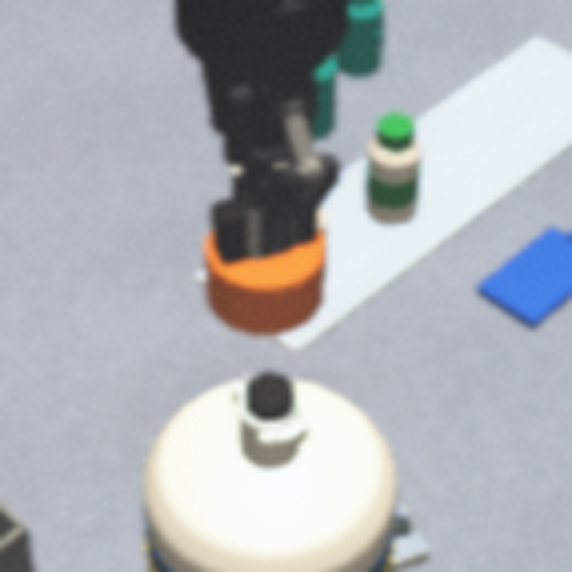

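The cap top is flat at z = 0.285, so the rim is at about 0.252, roughly 8.4 cm above the mouth. The crop shows the bare open neck at (270,395). Handing in.

```bash
python3 -c "
from rig import manip
print(manip.sign_off())"
```

```text
the job is handed in; nothing more can be done
None
```

The job is done and handed in at about 26 s of the 69 s allowed; no verdict was reported.

- **Rejects:** both red-marked bottles stand side by side in the grey bin, placed there before I touched the jug. The last top view shows both in the bin, and both green bottles still standing on the tray.
- **Cap:** I gripped the bar and pushed it down about 9 mm (about 9 N). I turned it about 86° anticlockwise while it was down and lifted it straight up.
- **Final state:** the gripper still holds the cap, with the opening steady at 14.4 mm. The cap's top measured flat at z ≈ 0.285 m, so the rim is about 8.4 cm above the mouth and centred over the jug. The arm is still.
- **Other things:** in the last pictures the other kitchen things look unmoved. The largest force I read was about 9 N, while pushing the cap down.

None of the final checks failed. The only disagreements were small: wrist and top camera positions differed by 2–3 mm, and the first rough depth mask of the cap reached z ≈ 0.295 m, against about 0.285 m in the direct reading.

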